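# Find the bay that still grips with a feeler blade, and lock it

### The arm

A 7-joint arm with a two-finger parallel gripper is mounted at the origin on the work surface. World frame = base frame: x ahead of the robot, y to its left, z up, the work surface at z = 0. Lengths are in m, angles in rad, forces in N, time in s.
With the tool pointing down it reaches from about 0.425 to 0.975 m from the base axis. Payload 16.7 kg.
Tool frame: the origin (TCP) lies midway between the tips of the shut fingers; the grasp point (between the pads) lies 19 mm behind it (tcp_to_grasp is the distance from the TCP to the grasp point, in m); x points along the fingers, y is the direction in which the jaws open and shut, and the axes are right-handed (so a half turn about x gives the same grasp; the last joint's range is limited). The gripper opens to 85 mm and grips with 20 to 120 N. Pads are 22 mm wide; open, the fingers measure 114 mm over their backs; the gripper's body (76 mm by 85 mm) begins 54 mm behind the grasp point. The pads swing forward as they close: fully open they stand 13 mm farther back than shut.
Start: joints at [-1.446, 0.426, 0.074, 1.606, -0.034, 1.111, -0.067], TCP at [0.183, 0.65, 0.206] pointing down, gripper open.
Joint ranges: [-2.85, 2.85], [-0.5, 2.14], [-1.23, 1.37], [0.21, 2.46], [-1.02, 4.16], [0.16, 2.05], [-2.73, 2.73]. Speed limits (rad/s): [1.89, 1.89, 2.39, 2.39, 3.01, 3.01, 3.01].

### API

Orientations are given as a rotation vector (axis times angle).
In Python, from cell import * gives the robot as it stands.
- The arm moves only by the tool jog_arm, never from a script. Its argument "commands" is a list of rows, each a list of 2 entries, a list of its own where there are three numbers: the shift along the world's x, y, z in cm, then the turn about the world's z in rad. In form: [[[dx, dy, dz], spin], ...]. A call has 1 to 20 rows; each row is the pose to reach, as a shift and turn from the pose commanded when the call began; what a row does not reach only later rows make up. A row lasts 1/10 s, in which the tool goes at most 50 mm and 8.59 degrees, less where a joint would pass 70% of its speed; a pose out of reach is approached as far as the arm can. A call with a gripper value outside its range is refused whole. "claw" is the finger opening in cm, from 0 to 8.54, set as the call begins (left out, the last holds). The fingers move at their own pace and stop on an object; "newtons" is the grip in N (left out, the last holds). Time passes only in rows, so rows that repeat a pose let the fingers close. It gives the time, the measured TCP pose, the force and the opening at its end, in the units of the state.
- observe(): the state, without advancing time (a new reading comes with each control period).
- snapshot(name): name is "scene" or "top"; returns the picture (420x560x3 uint8, blue, green, red); there is no depth.
- camera_params(name): a dict with "camera_matrix" (3x3 intrinsics, pixels), "extrinsics" (4x4, takes a point from world to camera coordinates). Camera axes: x right, y up, looking along -z (the intrinsics and any distortion apply to the point x, -y, -z); pixel columns grow to the right and rows downward; lengths in m; the calibration is good to about 2 mm. A picture is of the moment at which its call begins. camera_params takes no time and is no camera call.
- close_job(): hands the job in, once; it reports no verdict.
Trained networks look in the newest picture that a camera, given by its name, has taken for a name from the list of things; names that differ only in an ending like _2 or _b are one class to them, and where a whole thing is asked for, a point or a joint stands for the part that bears it (a point fixed in the world has none). Each returns a list of dicts, best first, with "conf" (0 to 1); they miss things now and then, are a little off and sometimes report something else, mostly with a low value. They report only what shows in the picture. A call takes as long as a camera call.
- trace(camera, query): "region" (420x560 bool, what is visible of it) and "rect" ([left, top, right, bottom] in pixels, round what is visible of it).
- tip_of(camera, query): "uv" ([column, row] in pixels: a listed point, or the origin of a listed thing).
The state is a dict: "t": time; "joints": joint angles; "joint_vel": joint speeds; "joint_efforts": joint torques, N m; "tcp_pos": TCP position; "tool_rot": TCP orientation; "contact_force": force on the tool from outside, world axes, zero at the start; "torque": the same for the moment, N m; "opening": opening from 0.0 (shut) to 1.0 (fully open).
Only numpy, scipy, OpenCV 4.12 (cv2) and the standard library are available. Lean on these libraries where they do the work, as an engineer would, in place of code of your own. Each camera call takes 0.05 s, during which the arm holds its last target.

### The job

The three bays of the white cassette stand look alike, but only one still grips as it should: slid in gently, the orange-handled feeler blade goes all the way down in it against a light steady drag, while in the bay with the dead spring it meets next to no resistance and in the jammed bay it stops some two thirds of the way down (do not force it). Take the blade from its grey holder, find the good bay by feel and leave the blade standing there, fully home. Then push that bay's blue locking slide fully home towards its slot, leave the other two slides open, and leave the rack, dish, bottle and tip box where they are.

Things in the scene. Friction and masses are not known exactly. Their poses are not given: they have to be found in the camera images.
- gauge: feeler gauge, loose, 80 g: steel blade 30 (x) x 6 (y) x 47 mm long (z) under an orange handle 56 (x) x 14 (y) x 45 mm (z). Origin: middle of the blade's lower end; z up; the handle's underside (shoulders) at z = 47, top at 92 mm. Starts upright in the holder, shoulders on its top, origin 5 mm over the work surface. Grip the handle across its 14 mm. A half turn about z makes no difference.
- holder: grey fixed block 90 (x) x 60 (y) x 52 mm high with an open-topped slot 38 (x) x 10 mm (y) in its middle, in which the gauge starts with its x along the holder's x. Origin: middle of the underside.
- stand: white fixed stand, base 143 (x) x 290 mm (y), with 3 like bays along y, 95 mm apart. Origin: on the work surface under the middle slot; x points from the slides' side (edge at -98 mm) to the plain side (+45). Each bay: block 66 (x) x 56 (y) x 65 mm high, slot 38 (x) x 9 mm (y), flared to 18 mm in y over the top 10 mm; a bench 46 mm high, 40 wide for the slide from x = -98 to -33.
- bay_left (a point): centre of the left bay's slot mouth (stand y = +95 mm), level with the bay's top, 65 mm over the work surface; axes as the stand's. In every bay the blade meets a black pad on the slot's +y side 23 to 32 mm below the top, which it must push aside. Fully home, the shoulders rest on the bay's top and the blade's end is 47 mm below it.
- bay_middle (a point): the same for the middle bay (stand y = 0). Resistance to the blade going down past the pad: good bay rising to 7 to 14 N, then drag while it moves; dead bay below 1.5 N; jammed bay stops the blade 25 to 35 mm below the top (pad does not move). Which bay is which changes from start to start and cannot be seen.
- bay_right (a point): the same for the right bay (stand y = -95 mm). The good bay holds the blade against the slot's -y wall when let go. Push down with less than about 25 N.
- slide_left (a joint): travel of the left bay's blue locking slide along the stand's x, in m: 0 = open (start), 0.025 = fully home, nearer the slot; about 2.5 N of friction, it stays where it is left. Its upright tab is 10 (x) x 28 (y) mm and reaches from 53 to 81 mm over the work surface.
- slide_middle (a joint): travel of the middle bay's blue locking slide along the stand's x, in m: 0 = open (start), 0.025 = fully home, nearer the slot; about 2.5 N of friction, it stays where it is left. Its upright tab is 10 (x) x 28 (y) mm and reaches from 53 to 81 mm over the work surface.
- slide_right (a joint): travel of the right bay's blue locking slide along the stand's x, in m: 0 = open (start), 0.025 = fully home, nearer the slot; about 2.5 N of friction, it stays where it is left. Its upright tab is 10 (x) x 28 (y) mm and reaches from 53 to 81 mm over the work surface.
- tab_left (a point): middle of the pushing face (towards the stand's -x) of the left slide's tab, 68 mm over the work surface; moves with the slide. Open it lies 78 mm, home 53 mm, from the slot's centre.
- tab_middle (a point): middle of the pushing face (towards the stand's -x) of the middle slide's tab, 68 mm over the work surface; moves with the slide. Open it lies 78 mm, home 53 mm, from the slot's centre.
- tab_right (a point): middle of the pushing face (towards the stand's -x) of the right slide's tab, 68 mm over the work surface; moves with the slide. Open it lies 78 mm, home 53 mm, from the slot's centre.
- rack: bystander: white tube rack 250 (x) x 80 mm (y) with black-capped amber tubes, 150 mm high; origin: middle of the underside
- dish: bystander: closed culture dish, 90 mm across, 16 mm high; origin: middle of the underside
- flask: bystander: amber bottle with black cap, 56 mm across, 110 mm high; origin: middle of the underside
- tipbox: bystander: blue pipette-tip box 85 x 120 x 50 mm; origin: middle of the underside

How it is judged:
On the way, in this order (a step that is already met when the one before it is completed fails the run):
1. the blade is fully home and gripped in the good bay, and the slides are still open (((horizontal distance between gauge and bay_left below 0.01 m and z of gauge in the frame of bay_left below -0.0425 m and angle between gauge's own z axis and vertical below 0.12 rad and contact force between gauge and stand above 1.8 N) or (horizontal distance between gauge and bay_middle below 0.01 m and z of gauge in the frame of bay_middle below -0.0425 m and angle between gauge's own z axis and vertical below 0.12 rad and contact force between gauge and stand above 1.8 N) or (horizontal distance between gauge and bay_right below 0.01 m and z of gauge in the frame of bay_right below -0.0425 m and angle between gauge's own z axis and vertical below 0.12 rad and contact force between gauge and stand above 1.8 N)) and value of joint each of slide_left, slide_middle, slide_right below 0.006 m), for 0.2 s.
2. that bay's slide is pushed home, the other two are open (((horizontal distance between gauge and bay_left below 0.01 m and z of gauge in the frame of bay_left below -0.0425 m and angle between gauge's own z axis and vertical below 0.12 rad and contact force between gauge and stand above 1.8 N and value of joint slide_left above 0.021 m and value of joint each of slide_middle, slide_right below 0.006 m) or (horizontal distance between gauge and bay_middle below 0.01 m and z of gauge in the frame of bay_middle below -0.0425 m and angle between gauge's own z axis and vertical below 0.12 rad and contact force between gauge and stand above 1.8 N and value of joint slide_middle above 0.021 m and value of joint each of slide_left, slide_right below 0.006 m) or (horizontal distance between gauge and bay_right below 0.01 m and z of gauge in the frame of bay_right below -0.0425 m and angle between gauge's own z axis and vertical below 0.12 rad and contact force between gauge and stand above 1.8 N and value of joint slide_right above 0.021 m and value of joint each of slide_left, slide_middle below 0.006 m))), for 0.2 s.
At the end, for the whole second after the job is handed in: The blade rests in the good bay: within 10 mm of the slot's centre, lower end over 42.5 mm below the bay's top (home: 47), within 0.12 rad of upright, pressed on the stand by the bay's grip with over 1.8 N. That bay's slide is past 21 of its 25 mm, the others below 6 mm (((horizontal distance between gauge and bay_left below 0.01 m and z of gauge in the frame of bay_left below -0.0425 m and angle between gauge's own z axis and vertical below 0.12 rad and contact force between gauge and stand above 1.8 N and value of joint slide_left above 0.021 m and value of joint each of slide_middle, slide_right below 0.006 m) or (horizontal distance between gauge and bay_middle below 0.01 m and z of gauge in the frame of bay_middle below -0.0425 m and angle between gauge's own z axis and vertical below 0.12 rad and contact force between gauge and stand above 1.8 N and value of joint slide_middle above 0.021 m and value of joint each of slide_left, slide_right below 0.006 m) or (horizontal distance between gauge and bay_right below 0.01 m and z of gauge in the frame of bay_right below -0.0425 m and angle between gauge's own z axis and vertical below 0.12 rad and contact force between gauge and stand above 1.8 N and value of joint slide_right above 0.021 m and value of joint each of slide_left, slide_middle below 0.006 m)) and linear speed of gauge below 0.02 m/s); the robot touches nothing.
It fails at once if the blade is forced: more than 45 N between it and the stand (contact force between gauge and stand above 45 N).
It fails at once if the tube rack is moved by more than 30 mm (distance of rack from where it was at the start of the episode above 0.03 m).
It fails at once if the culture dish is moved by more than 30 mm (distance of dish from where it was at the start of the episode above 0.03 m).
It fails at once if the amber bottle is moved by more than 30 mm (distance of flask from where it was at the start of the episode above 0.03 m).
It fails at once if the blue tip box is moved by more than 30 mm (distance of tipbox from where it was at the start of the episode above 0.03 m).
It also fails if it takes over 54 s, if anything falls off the work surface, if the arm or the gripper's body presses on something with over 40 N, if the wrist force passes 120 N, or if a joint passes its speed limit or range.

## Working session

There is one attempt and no reset: what is moved stays moved. The work goes in short steps, Python scripts to look and compute and a tool call to move; the robot and the scene stay as the last step left them, time stands still between calls to the robot, and variables do not carry over. Pictures are saved under pics/ and viewed, and the job is handed in when it is done.

Besides the shell and the picture viewer there is one more tool, called after "Call:" as a command line: name --argument value ..., lists and objects as JSON in quotes. jog_arm: Moves the arm, as the interface text tells. Its arguments: {"type":"object","properties":{"commands":{"type":"array"},"claw":{"type":"number"},"newtons":{"type":"number"}},"required":["commands"]}

```bash
mkdir -p pics; ls; python3 - <<'E'
from cell import *
import cv2
print(observe())
for c in("scene","top"):
    im=snapshot(c); cv2.imwrite(f"pics/{c}0.png",im); p=camera_params(c); print(c,p)
    for q in("gauge","holder","stand","bay_left","bay_middle","bay_right","tab_left","tab_middle","tab_right"):
        try: print(q,[(d["uv"],d["conf"]) for d in tip_of(c,q)][:4])
        except Exception as e: print(q,e)
E
```

```text
pics
{'t': 0.0, 'joints': array([-1.44549525,  0.42676263,  0.07386489,  1.60662641, -0.0341177 ,
        1.11078095, -0.06710763]), 'joint_vel': array([-0.00090825,  0.00014211, -0.00028715, -0.00019138,  0.00067506,
       -0.00020819, -0.00108566]), 'joint_efforts': array([-4.28765807e-04, -9.49835443e+01,  3.76046956e+00, -4.63514221e+01,
        1.91498006e-02,  9.91186331e-03, -7.48484922e-05]), 'tcp_pos': array([0.18307815, 0.64923372, 0.20548203]), 'tool_rot': array([ 0.21472085,  1.56009763, -0.2167905 ]), 'contact_force': array([-0.26872909, -0.17952425, -0.1064664 ]), 'torque': array([-0.03244788, -0.02763158,  0.03018408]), 'opening': 0.9980954778708007}
scene {'camera_matrix': array([[403.26220804,   0.        , 277.01540629],
       [  0.        , 403.26220804, 217.9691419 ],
       [  0.        ,   0.        ,   1.        ]]), 'extrinsics': array([[-0.32338206,  0.9461839 , -0.01265217,  0.20433135],
       [-0.53065442, -0.1702617 ,  0.83031129,  0.24028908],
       [ 0.78347299,  0.27522171,  0.55715625, -1.61761125],
       [ 0.        ,  0.        ,  0.        ,  1
[... 401 characters left out ...]
        , 527.32920567, 211.53788177],
       [  0.        ,   0.        ,   1.        ]]), 'extrinsics': array([[-0.00943837, -0.99992737,  0.00749426, -0.01795645],
       [ 0.99137692, -0.00837754,  0.13077316, -0.58723218],
       [-0.13070087,  0.00866392,  0.99138399, -1.22061179],
       [ 0.        ,  0.        ,  0.        ,  1.        ]])}
gauge [([144.6, 249.0], 0.55)]
holder [([144.9, 249.5], 0.63)]
stand [([301.7, 234.1], 0.84)]
bay_left [([258.4, 224.7], 0.94)]
bay_middle [([305.6, 229.1], 0.93)]
bay_right [([343.7, 233.6], 0.8), ([297.2, 264.3], 0.41)]
tab_left [([344.8, 238.6], 0.69), ([256.5, 262.3], 0.57)]
tab_middle [([296.5, 263.4], 0.6)]
tab_right [([337.8, 268.9], 0.5)]
```

```bash
python3 - <<'E'
import cv2
a=cv2.imread("pics/scene0.png");b=cv2.imread("pics/top0.png")
cv2.imwrite("pics/s1.png",cv2.resize(a[150:300,180:440],None,fx=3,fy=3,interpolation=2))
cv2.imwrite("pics/t1.png",cv2.resize(b[170:320,110:370],None,fx=3,fy=3,interpolation=2))
E
```

```text
(no output)
```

View pics/scene0.png

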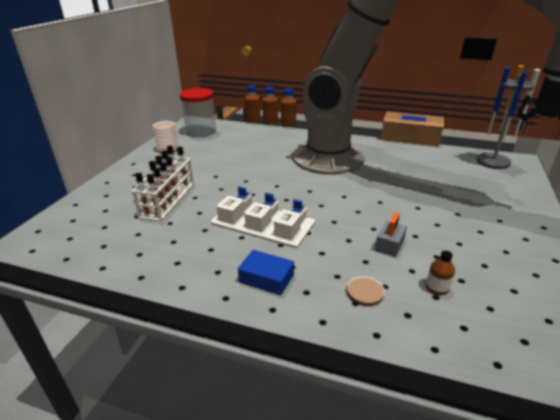

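View pics/top0.png

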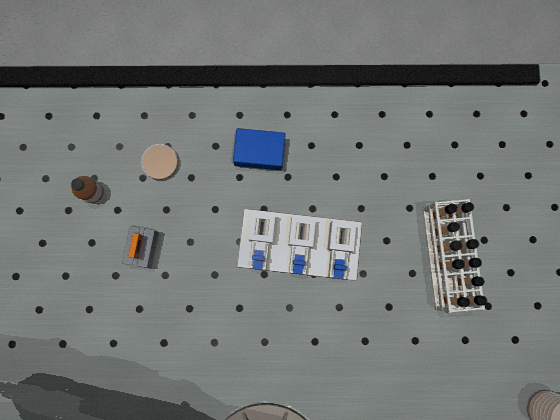

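```bash
ls pics
```

```text
s1.png
scene0.png
t1.png
top0.png
```

View pics/t1.png

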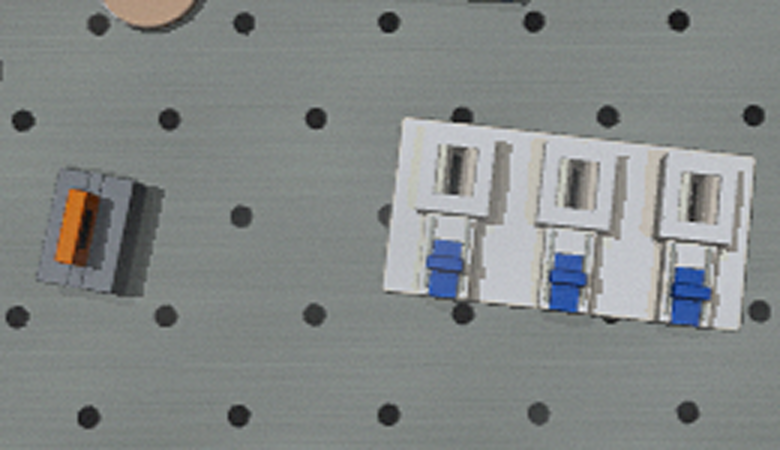

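View pics/s1.png

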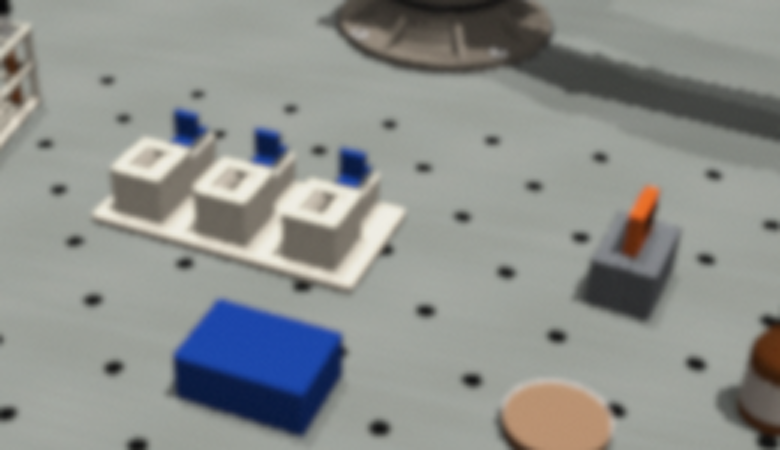

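```bash
python3 - <<'E'
import cv2
a=cv2.imread("pics/scene0.png");b=cv2.imread("pics/top0.png")
cv2.imwrite("pics/t2.png",cv2.resize(b[200:290,235:368],None,fx=6,fy=6,interpolation=2))
cv2.imwrite("pics/t3.png",cv2.resize(b[215:275,115:170],None,fx=10,fy=10,interpolation=2))
cv2.imwrite("pics/s2.png",cv2.resize(a[180:250,205:325],None,fx=6.5,fy=6.5,interpolation=2))
cv2.imwrite("pics/s3.png",cv2.resize(a[205:260,365:415],None,fx=10,fy=10,interpolation=2))
E
```

```text
(no output)
```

View pics/t2.png

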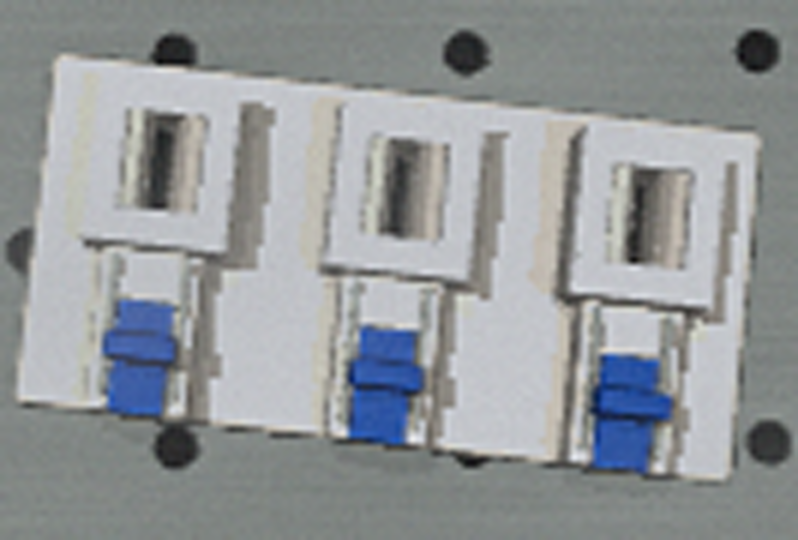

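View pics/t3.png

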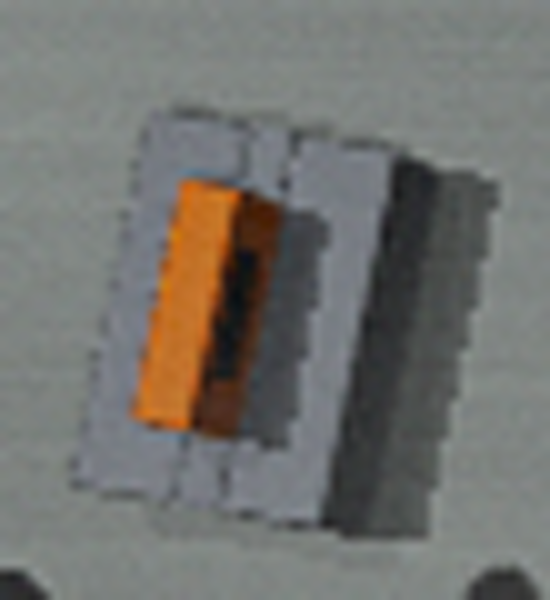

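View pics/s2.png

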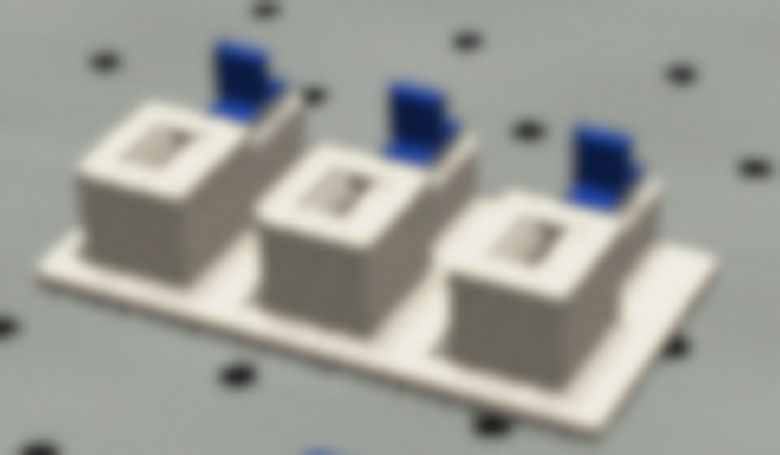

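View pics/s3.png

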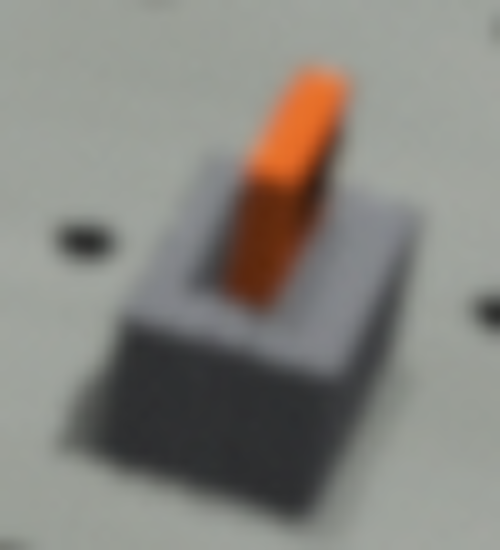

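```bash
cat > h.py <<'E'
from cell import *
import numpy as np, cv2
from scipy.optimize import least_squares
P={c:camera_params(c) for c in("scene","top")}
def proj(c,X):
    X=np.atleast_2d(X); E=P[c]["extrinsics"]; q=X@E[:3,:3].T+E[:3,3]
    q=q*[1,-1,-1]; k=P[c]["camera_matrix"]; u=q@k.T; return u[:,:2]/u[:,2:]
def loc(p,L):
    x,y,a=p; L=np.array(L,float)/1000; c,s=np.cos(a),np.sin(a)
    return np.c_[x+c*L[:,0]-s*L[:,1], y+s*L[:,0]+c*L[:,1], L[:,2]]
def unz(uv,off,f): return (np.array(uv,float)+.5)/f-.5+off
def fit(obs,p0,w=None):
    def r(p):
        return np.concatenate([(((proj(c,loc(p,L))-uv))*(1 if c=="top" else 1)).ravel() for c,L,uv in obs])
    s=least_squares(r,p0,loss="soft_l1",f_scale=.5); return s.x,r(s.x)
E
cat > fit0.py <<'E'
from h import *
T2=lambda u:unz(u,[235,200],6); T3=lambda u:unz(u,[115,215],10)
S2=lambda u:unz(u,[205,180],6.5); S3=lambda u:unz(u,[365,205],10)
# image-left=+y ; image-up=+x  -> order TL,TR,BR,BL
def rect(a,b,z,cx=0,cy=0): return [(cx+a,cy+b,z),(cx+a,cy-b,z),(cx-a,cy-b,z),(cx-a,cy+b,z)]
sl=[[(128,108),(207,115),(195,212),(116,207)],[(371,133),(448,142),(437,240),(362,233)],[(616,162),(693,170),(684,270),(606,262)]]
ob=[("top",rect(19,9,65,0,cy),T2(s)) for cy,s in zip((95,0,-95),sl)]
ob+=[("top",[(-33,cy-28,65),(-33,cy+28,65)],T2(s)) for cy,s in zip((95,0,-95),[[(226,252),(84,240)],[(468,282),(322,268)],[(712,308),(567,297)]])]
print("top",*(x.round(4) for x in fit(ob,[.5,0,0.])))
sc=[("scene",[(-33,cy-28,65),(33,cy+28,65),(33,cy-28,65)],S2(s)) for cy,s in zip((-95,0,95),[[(155,100),(185,192),(78,168)],[(325,147),(372,245),(258,212)],[(515,190),(568,297),(447,262)]])]
print("scene",*(x.round(4) for x in fit(sc,[.5,0,0.])))
p,r=fit(ob+sc,[.5,0,0.]);print("stand both",p.round(4))
for n,cy in zip("LMR",(95,0,-95)): print(n,loc(p,[(0,cy,65),(-78,cy,68)]).round(4))
g=[("top",rect(28,7,97),T3([(182,180),(243,190),(192,430),(133,418)]))]
h=[("top",rect(45,30,52),T3([(150,107),(405,155),(322,525),(72,485)]))]
gs=[("scene",[(-28,-7,97),(-28,7,97),(28,7,97),(28,-7,97)],S3([(313,58),(352,75),(295,180),(252,165)]))]
for n,o in(("g top",g),("h top",h),("g sc",gs),("g both",g+gs)): print(n,*(x.round(4) for x in fit(o,[.5,.3,0.])))
E
python3 fit0.py
```

```text
top [ 0.5374 -0.0896 -0.1222] [ 2.7481  0.3148 -2.7542  0.0167 -2.622  -0.0122  2.8494 -0.0527  2.7177
  0.7344 -2.4426  0.104  -2.3138 -0.0637  2.4821  0.2281  2.3997  0.4926
 -2.7518  0.0299 -2.7928 -0.4434  2.4944  0.0141 -0.3439  0.2243 -0.6537
 -0.5004  0.0339 -0.1492  0.3635 -0.5437  0.1248  0.1492  0.2604 -0.7484]
scene [ 0.5347 -0.0909 -0.1214] [-0.0702  0.121  -0.1891  0.4025  0.2017 -0.1211  0.5941 -0.4537 -0.3811
 -0.2546  0.1057  0.3491 -0.239  -0.0209 -0.1695 -0.2887  0.3205  0.341 ]
stand both [ 0.5371 -0.0899 -0.1227]
L [[0.5488 0.0044 0.065 ]
 [0.4714 0.014  0.068 ]]
M [[ 0.5371 -0.0899  0.065 ]
 [ 0.4597 -0.0803  0.068 ]]
R [[ 0.5255 -0.1841  0.065 ]
 [ 0.4481 -0.1746  0.068 ]]
g top [ 0.5061  0.2934 -0.181 ] [ 0.0596 -0.3204  0.0393 -0.2622  0.0556  0.2254 -0.1606  0.3563]
h top [ 0.506   0.2933 -0.1863] [ 0.2297 -0.0711 -0.2225 -0.3778  0.1374  0.558  -0.1432 -0.0072]
g sc [ 0.5026  0.2935 -0.1828] [-0.6482  0.4583  0.5177  0.0674  0.5024 -0.2548 -0.4234 -0.1681]
g both [ 0.5055  0.2934 -0.1817] [ 0.0756 -0.0729  0.0548 -0.0102  0.053   0.4773 -0.1627  0.6037 -0.8093
  0.9973  0.3675  0.6094  0.3563  0.3351 -0.5813  0.4183]
```

```bash
python3 - <<'E'
from h import *
from scipy.spatial.transform import Rotation as R
o=observe(); m=R.from_rotvec(o["tool_rot"]).as_matrix(); print(m.round(3))
a=np.arctan2(m[1,1],m[0,1]); print("tool y az",a, "gauge y az",np.pi/2-.183,"stand",np.pi/2-.122)
d=lambda t:(t+np.pi/2)%np.pi-np.pi/2
print("spin", d(np.pi/2-.183-a), d(np.pi/2-.122-a), "shift",(np.array([.505,.2934,.206])-o["tcp_pos"])*100)
E
```

```text
[[-0.     0.271  0.962]
 [-0.     0.962 -0.271]
 [-1.    -0.    -0.   ]]
tool y az 1.295949054722672 gauge y az 1.3877963267948965 stand 1.4487963267948967
spin 0.09184727207222454 0.1528472720722247 shift [ 3.21852209e+01 -3.56239674e+01 -1.90217629e-02]
```

Call:
jog_arm --commands '[[[3.2,-3.6,0],0.01],[[6.4,-7.1,0],0.02],[[9.7,-10.7,0],0.03],[[12.9,-14.3,0],0.04],[[16.1,-17.8,0],0.05],[[19.3,-21.4,0],0.06],[[22.5,-25,0],0.07],[[25.7,-28.5,0],0.08],[[29,-32,0],0.09],[[32.2,-35.6,0],0.09],[[32.2,-35.6,-3],0.09],[[32.2,-35.6,-3],0.09],[[32.2,-35.6,-3],0.09]]' --claw 6

```text
t: 2.3
tcp_pos: [0.5044, 0.2942, 0.1763]
tool_rot: [0.144, 1.567, -0.145]
contact_force: [-0.0, 0.6, 0.8]
opening: 0.704
```

```bash
cat > look.py <<'E'
import sys
from h import *
from scipy.spatial.transform import Rotation as R
n=sys.argv[1]
o=observe(); m=R.from_rotvec(o["tool_rot"]).as_matrix()
print("t",o["t"],"tcp",o["tcp_pos"].round(4),"yaw",np.arctan2(m[1,1],m[0,1]).round(4),"F",o["contact_force"].round(2),"T",o["torque"].round(2),"op",round(o["opening"],3))
bx={"top":[int(v) for v in sys.argv[2:6]],"scene":[int(v) for v in sys.argv[6:10]]}
ims=[]
for c in("top","scene"):
    if len(bx[c])<4: continue
    l,t,r,b=bx[c]
    im=snapshot(c); cv2.imwrite(f"pics/{n}_{c}_raw.png",im); f=min(390/(r-l),590/(b-t))
    im=cv2.resize(im[t:b,l:r],None,fx=f,fy=f,interpolation=2); ims.append(im); print(c,"f",f)
H=max(i.shape[0] for i in ims)
cv2.imwrite(f"pics/{n}.png",np.hstack([cv2.copyMakeBorder(i,0,H-i.shape[0],0,5,0) for i in ims]))
E
python3 look.py a 100 190 220 310 350 170 440 270
```

```text
t 2.3 tcp [0.5044 0.2942 0.1763] yaw 1.3868 F [-0.03  0.58  0.84] T [ 0.03 -0.01  0.02] op 0.704
top f 3.25
scene f 4.333333333333333
```

View pics/a.png

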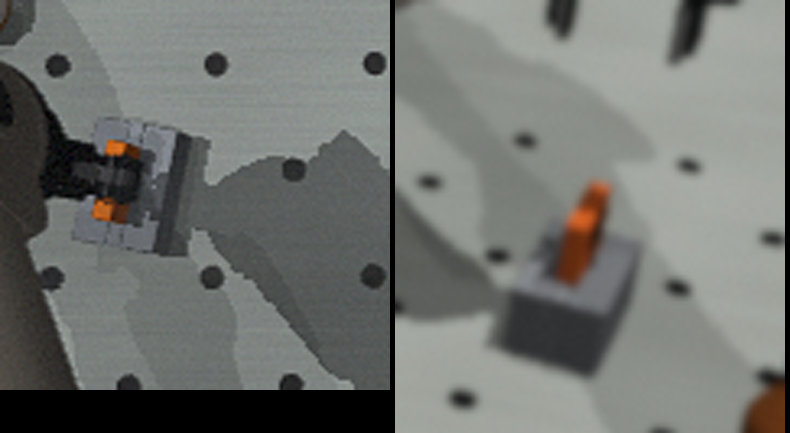

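```bash
python3 - <<'E'
from h import *
o=observe();t=o["tcp_pos"]
for c in("top","scene"):
    print(c,proj(c,[t,t+[.01,.03,0],t+[-.01,-.03,0],t+[0,0,.1],[.505,.293,.097]]).round(1))
a=cv2.imread("pics/a_scene_raw.png")[60:300,330:560];cv2.imwrite("pics/a2.png",cv2.resize(a,None,fx=2.4,fy=2.4))
E
```

```text
top [[122.8 243. ]
 [108.6 238.4]
 [137.  247.6]
 [108.4 239.2]
 [133.5 245.4]]
scene [[400.1 191.1]
 [411.9 194.8]
 [388.6 187.6]
 [406.5 155.7]
 [394.6 216.9]]
```

View pics/a2.png

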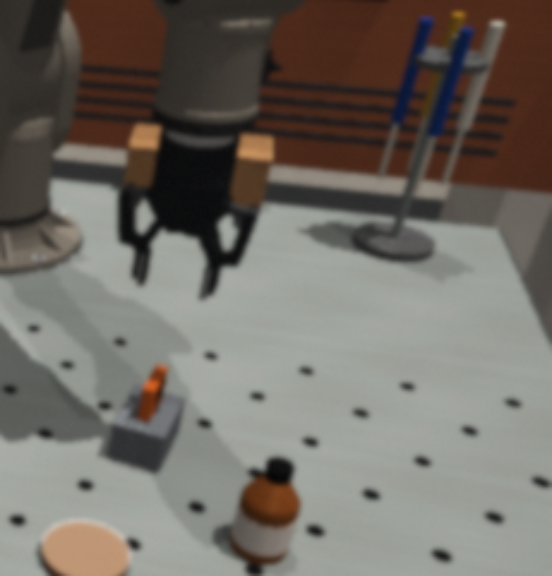

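Call:
jog_arm --commands '[[[0,0,-3],0],[[0,0,-6],0],[[0,0,-6],0],[[0,0,-6],0],[[0,0,-6],0]]'

```text
t: 2.9
tcp_pos: [0.5059, 0.2946, 0.1181]
tool_rot: [0.146, 1.564, -0.143]
contact_force: [-0.2, 0.2, 0.5]
opening: 0.704
```

```bash
python3 look.py b 90 200 190 300 340 140 460 270; python3 - <<'E'
from h import *
o=observe();t=o["tcp_pos"]
for c in("top","scene"):
    print(c,proj(c,[t,t+[.0055,.03,0],t+[-.0055,-.03,0]]).round(1))
E
```

```text
t 2.9 tcp [0.5059 0.2946 0.1181] yaw 1.3865 F [-0.23  0.19  0.53] T [-0.   -0.05  0.02] op 0.704
top f 3.9
scene f 3.25
top [[130.5 244.4]
 [117.  242.1]
 [144.  246.8]]
scene [[396.2 210.6]
 [407.8 213.6]
 [385.  207.7]]
```

View pics/b.png

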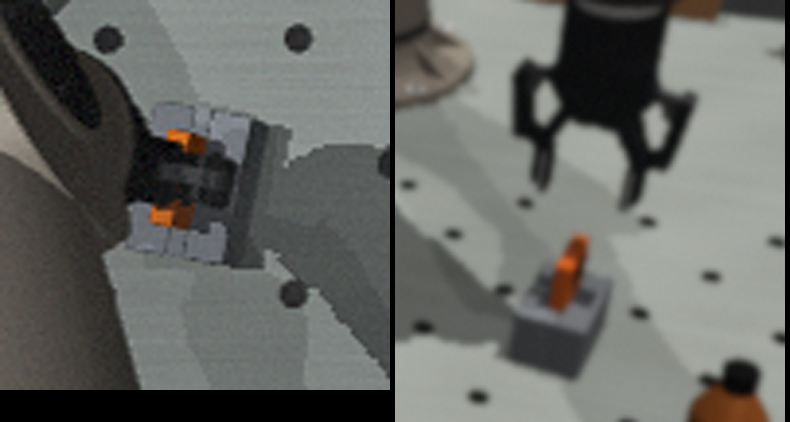

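Call:
jog_arm --commands '[[[0,0,-2],0],[[0,0,-4],0],[[0,0,-5.4],0],[[0,0,-5.4],0],[[0,0,-5.4],0]]'

```text
t: 3.5
tcp_pos: [0.5055, 0.2938, 0.0628]
tool_rot: [0.145, 1.566, -0.145]
contact_force: [0.1, -0.9, 0.3]
opening: 0.704
```

```bash
python3 look.py c 90 200 190 300 350 170 440 270; python3 - <<'E'
from h import *
o=observe();t=o["tcp_pos"]
for c in("top","scene"):
    print(c,proj(c,[t,t+[.0055,.03,0],t+[-.0055,-.03,0]]).round(1))
E
```

```text
t 3.5 tcp [0.5055 0.2938 0.0628] yaw 1.3859 F [ 0.07 -0.86  0.3 ] T [-0.    0.01  0.03] op 0.704
top f 3.9
scene f 4.333333333333333
top [[136.8 246.1]
 [123.9 243.8]
 [149.7 248.3]]
scene [[393.1 227.3]
 [404.2 230.4]
 [382.2 224.3]]
```

View pics/c.png

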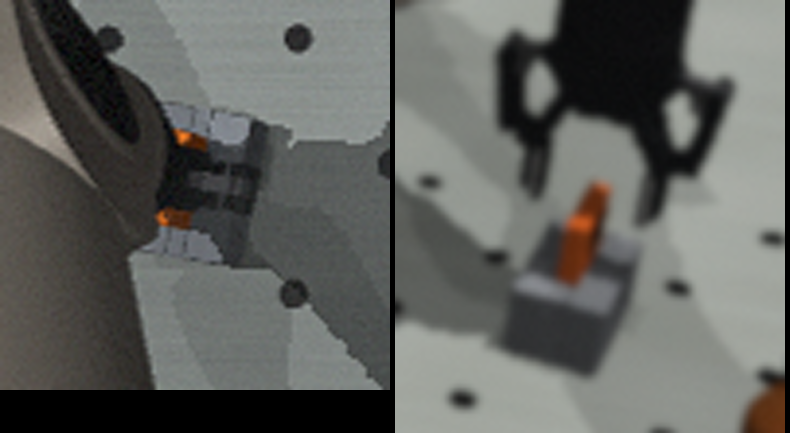

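Call:
jog_arm --commands '[[[0,0,-0.8],0],[[0,0,-0.8],0],[[0,0,-0.8],0]]'

```text
t: 3.9
tcp_pos: [0.5051, 0.2935, 0.0541]
tool_rot: [0.145, 1.566, -0.145]
contact_force: [0.1, 0.9, -0.2]
opening: 0.704
```

Call:
jog_arm --commands '[[[0,0,0],0],[[0,0,0],0],[[0,0,0],0],[[0,0,0],0],[[0,0,0],0],[[0,0,0],0],[[0,0,0],0],[[0,0,0],0],[[0,0,0],0],[[0,0,0],0]]' --claw 0 --newtons 60

```text
t: 4.9
tcp_pos: [0.5053, 0.2937, 0.0544]
tool_rot: [0.145, 1.566, -0.145]
contact_force: [-0.8, -0.7, 6.0]
opening: 0.148
```

```bash
python3 look.py d 90 200 190 300 350 170 440 270
```

```text
t 4.9 tcp [0.5053 0.2937 0.0544] yaw 1.3859 F [-0.84 -0.71  6.01] T [-0.13  0.32 -0.01] op 0.148
top f 3.9
scene f 4.333333333333333
```

View pics/d.png

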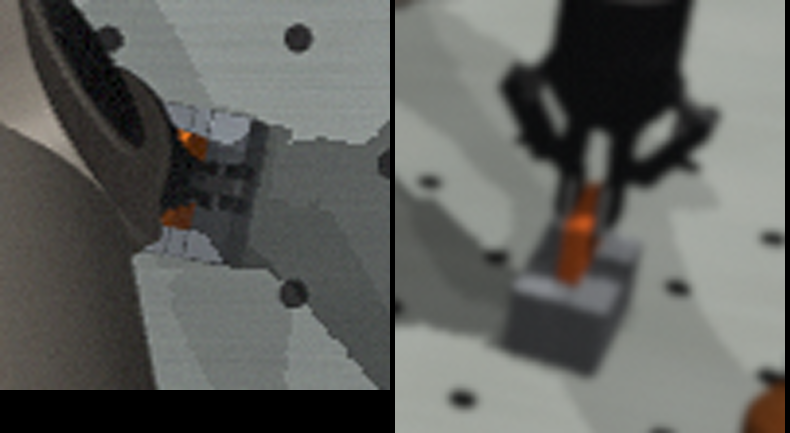

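Call:
jog_arm --commands '[[[0,0,1],0],[[0,0,3],0],[[0,0,6],0],[[0,0,9],0],[[0,0,10],0],[[0,0,10],0],[[0,0,10],0],[[0,0,10],0]]'

```text
t: 5.8
tcp_pos: [0.5045, 0.2932, 0.1529]
tool_rot: [0.144, 1.567, -0.146]
contact_force: [0.1, 0.8, -1.2]
opening: 0.147
```

```bash
python3 look.py e 90 180 210 300 340 140 460 270
```

```text
t 5.8 tcp [0.5045 0.2932 0.1529] yaw 1.386 F [ 0.07  0.81 -1.19] T [ 0.02 -0.03  0.05] op 0.147
top f 3.25
scene f 3.25
```

View pics/e.png

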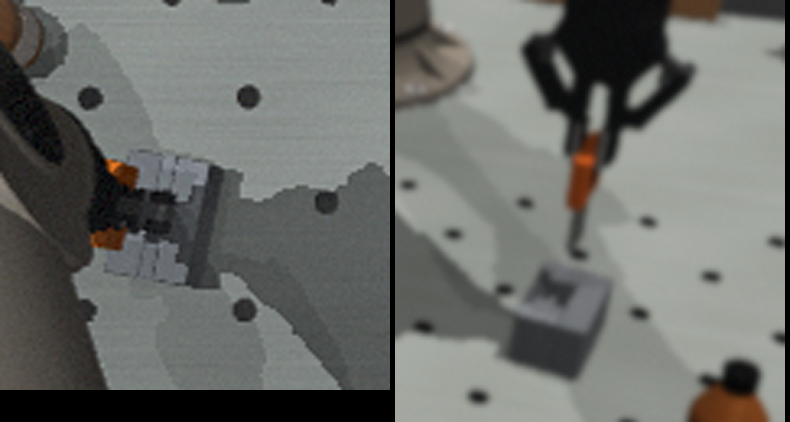

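Call:
jog_arm --commands '[[[0.6,-3,0],0.01],[[1.2,-7,0],0.02],[[1.8,-11,0],0.03],[[2.4,-15,0],0.04],[[3,-19,0],0.05],[[3.6,-23,0],0.06],[[4,-26.5,0],0.062],[[4.3,-28.9,0],0.062],[[4.3,-28.9,-1.5],0.062],[[4.3,-28.9,-2.8],0.062],[[4.3,-28.9,-2.8],0.062],[[4.3,-28.9,-2.8],0.062]]'

```text
t: 7.1
tcp_pos: [0.5479, 0.0052, 0.1258]
tool_rot: [0.095, 1.57, -0.096]
contact_force: [-0.6, 0.1, 0.6]
opening: 0.142
```

```bash
python3 look.py f 220 190 310 290 240 160 340 270;  python3 - <<'E'
from h import *
o=observe();t=o["tcp_pos"]
for c in("top","scene"):
    print(c,proj(c,[t-[0,0,.049],[.5485,.0044,.065]]).round(1))
E
```

```text
t 7.1 tcp [0.5479 0.0052 0.1258] yaw 1.4489 F [-0.61  0.07  0.6 ] T [-0.    0.05 -0.02] op 0.142
top f 4.333333333333333
scene f 3.9
top [[261.3 226.1]
 [261.7 226.6]]
scene [[287.9 213.5]
 [287.6 217.1]]
```

View pics/f.png

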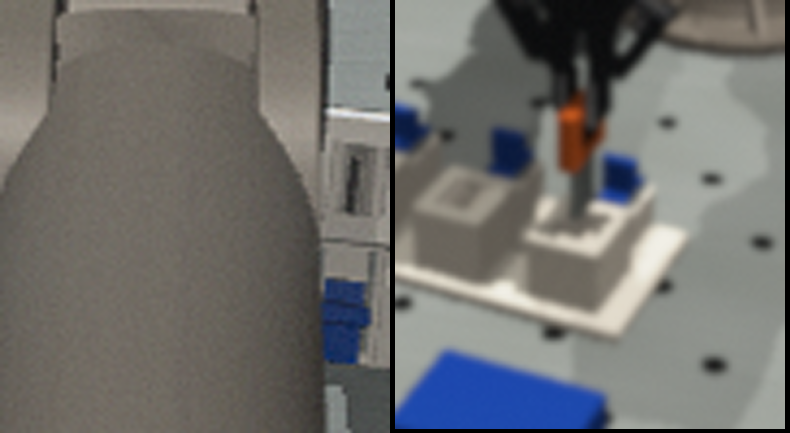

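Call:
jog_arm --commands '[[[0,0,-0.5],0],[[0,0,-1],0],[[0,0,-1.3],0],[[0,0,-1.6],0],[[0,0,-1.6],0],[[0,0,-1.6],0]]'

```text
t: 7.8
tcp_pos: [0.5481, 0.0046, 0.1102]
tool_rot: [0.096, 1.569, -0.097]
contact_force: [-0.3, 0.6, -0.5]
opening: 0.147
```

Call:
jog_arm --commands '[[[0,0,-0.2],0],[[0,0,-0.4],0],[[0,0,-0.6],0],[[0,0,-0.8],0],[[0,0,-0.8],0],[[0,0,-0.8],0]]'

```text
t: 8.4
tcp_pos: [0.5482, 0.0046, 0.1022]
tool_rot: [0.096, 1.569, -0.097]
contact_force: [-0.4, -0.3, -0.5]
opening: 0.149
```

Call:
jog_arm --commands '[[[0,0,-0.2],0],[[0,0,-0.4],0],[[0,0,-0.6],0],[[0,0,-0.8],0],[[0,0,-0.8],0],[[0,0,-0.8],0]]'

```text
t: 9.0
tcp_pos: [0.5482, 0.0046, 0.0942]
tool_rot: [0.096, 1.569, -0.097]
contact_force: [-0.6, 0.3, -1.4]
opening: 0.143
```

Call:
jog_arm --commands '[[[0,0,-0.15],0],[[0,0,-0.3],0],[[0,0,-0.3],0]]'

```text
t: 9.3
tcp_pos: [0.548, 0.0046, 0.091]
tool_rot: [0.096, 1.569, -0.097]
contact_force: [0.6, -0.8, -0.9]
opening: 0.151
```

Call:
jog_arm --commands '[[[0,0,-0.1],0],[[0,0,-0.2],0],[[0,0,-0.2],0]]'

```text
t: 9.6
tcp_pos: [0.5482, 0.0044, 0.0891]
tool_rot: [0.096, 1.569, -0.097]
contact_force: [-0.0, -0.9, -1.0]
opening: 0.15
```

Call:
jog_arm --commands '[[[0,0,-0.1],0],[[0,0,-0.2],0],[[0,0,-0.2],0]]'

```text
t: 9.9
tcp_pos: [0.5482, 0.0042, 0.0872]
tool_rot: [0.096, 1.569, -0.097]
contact_force: [0.2, -4.0, 2.2]
opening: 0.152
```

Call:
jog_arm --commands '[[[0,0,-0.1],0],[[0,0,-0.15],0],[[0,0,-0.15],0]]'

```text
t: 10.2
tcp_pos: [0.5483, 0.004, 0.0859]
tool_rot: [0.096, 1.568, -0.097]
contact_force: [-1.2, -6.2, 5.7]
opening: 0.148
```

Call:
jog_arm --commands '[[[0,0,-0.1],0],[[0,0,-0.1],0]]'

```text
t: 10.4
tcp_pos: [0.5483, 0.0038, 0.0849]
tool_rot: [0.096, 1.568, -0.097]
contact_force: [-0.2, -6.7, 4.4]
opening: 0.147
```

Call:
jog_arm --commands '[[[0,0,-0.1],0],[[0,0,-0.1],0]]'

```text
t: 10.6
tcp_pos: [0.5484, 0.0036, 0.0839]
tool_rot: [0.096, 1.568, -0.098]
contact_force: [-0.5, -7.2, 6.5]
opening: 0.148
```

Call:
jog_arm --commands '[[[0,0,-0.1],0],[[0,0,-0.1],0]]'

```text
t: 10.8
tcp_pos: [0.5485, 0.0036, 0.0831]
tool_rot: [0.096, 1.568, -0.098]
contact_force: [-0.4, -8.6, 8.3]
opening: 0.146
```

Call:
jog_arm --commands '[[[0,0,-0.1],0],[[0,0,-0.1],0]]'

```text
t: 11.0
tcp_pos: [0.549, 0.0035, 0.0827]
tool_rot: [0.097, 1.567, -0.098]
contact_force: [-2.7, -8.4, 18.8]
opening: 0.147
```

Call:
jog_arm --commands '[[[0,0,-0.1],0],[[0,0,-0.1],0]]'

```text
t: 11.2
tcp_pos: [0.5495, 0.004, 0.0823]
tool_rot: [0.097, 1.566, -0.097]
contact_force: [-3.9, -5.4, 27.9]
opening: 0.151
```

Call:
jog_arm --commands '[[[0,0,0.5],0],[[0,0,1.5],0],[[0,0,3],0],[[0,0,4.5],0],[[0,0,4.5],0],[[-0.5,-3,4.5],0],[[-0.9,-6,4.5],0],[[-1.1,-9.4,4.5],0],[[-1.1,-9.4,3.5],0],[[-1.1,-9.4,3.5],0],[[-1.1,-9.4,3.5],0]]'

```text
t: 12.3
tcp_pos: [0.537, -0.0884, 0.1153]
tool_rot: [0.096, 1.57, -0.096]
contact_force: [1.0, 0.7, -0.2]
opening: 0.146
```

```bash
python3 look.py g 260 190 370 290 220 150 310 250;  python3 - <<'E'
from h import *
o=observe();t=o["tcp_pos"]
for c in("top","scene"):
    print(c,proj(c,[t-[0,0,.049],t+[0,0,.043],[.537,-.090,.065]]).round(1))
E
```

```text
t 12.3 tcp [ 0.537  -0.0884  0.1153] yaw 1.4489 F [ 0.96  0.71 -0.23] T [-0.   -0.   -0.02] op 0.146
top f 3.5454545454545454
scene f 4.333333333333333
top [[301.6 230.9]
 [304.2 226.9]
 [302.3 231.1]]
scene [[258.7 209.3]
 [257.4 181.7]
 [258.2 209.6]]
```

View pics/g.png

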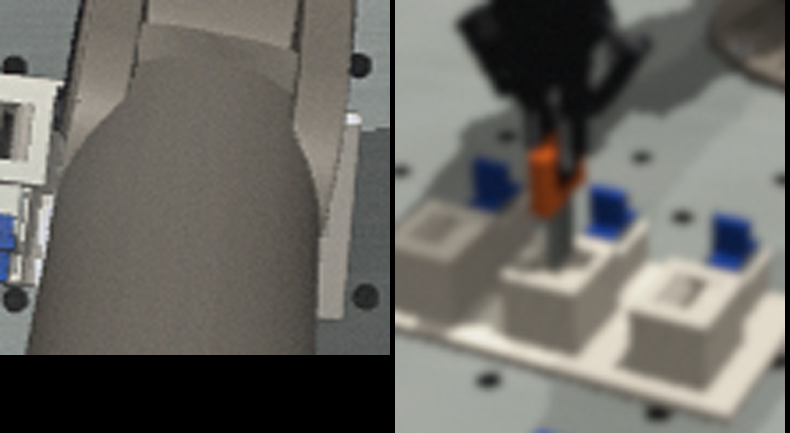

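Call:
jog_arm --commands '[[[0,-0.1,-0.4],0],[[0,-0.1,-0.8],0],[[0,-0.1,-1.2],0],[[0,-0.1,-1.6],0],[[0,-0.1,-1.6],0],[[0,-0.1,-1.6],0]]'

```text
t: 13.0
tcp_pos: [0.5371, -0.0904, 0.0996]
tool_rot: [0.096, 1.569, -0.097]
contact_force: [-0.0, 0.2, -0.8]
opening: 0.147
```

Call:
jog_arm --commands '[[[0,0,-0.3],0],[[0,0,-0.6],0],[[0,0,-0.8],0],[[0,0,-0.8],0]]'

```text
t: 13.4
tcp_pos: [0.537, -0.0904, 0.0914]
tool_rot: [0.096, 1.569, -0.097]
contact_force: [0.3, 0.0, -1.2]
opening: 0.144
```

Call:
jog_arm --commands '[[[0,0,-0.15],0],[[0,0,-0.3],0],[[0,0,-0.3],0]]'

```text
t: 13.7
tcp_pos: [0.5371, -0.0904, 0.0885]
tool_rot: [0.096, 1.569, -0.097]
contact_force: [0.9, -0.2, -0.3]
opening: 0.147
```

Call:
jog_arm --commands '[[[0,0,-0.1],0],[[0,0,-0.2],0],[[0,0,-0.2],0]]'

```text
t: 14.0
tcp_pos: [0.5371, -0.0903, 0.0866]
tool_rot: [0.096, 1.569, -0.096]
contact_force: [0.0, -0.2, -1.0]
opening: 0.143
```

Call:
jog_arm --commands '[[[0,0,-0.1],0],[[0,0,-0.2],0],[[0,0,-0.2],0]]'

```text
t: 14.3
tcp_pos: [0.5372, -0.0906, 0.0847]
tool_rot: [0.096, 1.569, -0.097]
contact_force: [0.2, -1.2, 0.7]
opening: 0.149
```

Call:
jog_arm --commands '[[[0,0,-0.1],0],[[0,0,-0.15],0],[[0,0,-0.15],0]]'

```text
t: 14.6
tcp_pos: [0.5373, -0.0907, 0.0833]
tool_rot: [0.096, 1.568, -0.097]
contact_force: [0.5, -3.3, 3.0]
opening: 0.149
```

Call:
jog_arm --commands '[[[0,0,-0.1],0],[[0,0,-0.15],0],[[0,0,-0.15],0]]'

```text
t: 14.9
tcp_pos: [0.5375, -0.0906, 0.0819]
tool_rot: [0.096, 1.568, -0.097]
contact_force: [-0.4, -4.5, 5.4]
opening: 0.148
```

Call:
jog_arm --commands '[[[0,0,-0.1],0],[[0,0,-0.1],0]]'

```text
t: 15.1
tcp_pos: [0.5374, -0.0906, 0.0809]
tool_rot: [0.096, 1.568, -0.097]
contact_force: [0.7, -3.6, 4.6]
opening: 0.149
```

Call:
jog_arm --commands '[[[0,0,-0.1],0],[[0,0,-0.1],0]]'

```text
t: 15.3
tcp_pos: [0.5375, -0.0907, 0.0799]
tool_rot: [0.096, 1.568, -0.097]
contact_force: [-1.0, -4.1, 5.3]
opening: 0.146
```

Call:
jog_arm --commands '[[[0,0,-0.1],0],[[0,0,-0.1],0]]'

```text
t: 15.5
tcp_pos: [0.5375, -0.0907, 0.079]
tool_rot: [0.096, 1.568, -0.097]
contact_force: [-0.3, -3.8, 5.6]
opening: 0.144
```

Call:
jog_arm --commands '[[[0,0,-0.1],0],[[0,0,-0.1],0]]'

```text
t: 15.7
tcp_pos: [0.5375, -0.0907, 0.0779]
tool_rot: [0.096, 1.568, -0.097]
contact_force: [-0.3, -4.6, 5.7]
opening: 0.144
```

Call:
jog_arm --commands '[[[0,0,-0.15],0],[[0,0,-0.3],0],[[0,0,-0.45],0],[[0,0,-0.6],0],[[0,0,-0.6],0]]'

```text
t: 16.2
tcp_pos: [0.5371, -0.0905, 0.0715]
tool_rot: [0.096, 1.569, -0.097]
contact_force: [1.4, -4.6, 0.2]
opening: 0.148
```

Call:
jog_arm --commands '[[[0,0,-0.1],0],[[0,0,-0.2],0],[[0,0,-0.2],0]]'

```text
t: 16.5
tcp_pos: [0.537, -0.0905, 0.0695]
tool_rot: [0.096, 1.569, -0.097]
contact_force: [0.4, -5.4, 0.2]
opening: 0.144
```

Call:
jog_arm --commands '[[[0,0,-0.1],0],[[0,0,-0.1],0]]'

```text
t: 16.7
tcp_pos: [0.537, -0.0905, 0.0685]
tool_rot: [0.096, 1.569, -0.097]
contact_force: [0.5, -5.0, 0.3]
opening: 0.145
```

Call:
jog_arm --commands '[[[0,0,-0.1],0],[[0,0,-0.1],0]]'

```text
t: 16.9
tcp_pos: [0.537, -0.0905, 0.0675]
tool_rot: [0.096, 1.569, -0.097]
contact_force: [0.4, -5.7, 2.1]
opening: 0.146
```

Call:
jog_arm --commands '[[[0,0,-0.1],0],[[0,0,-0.1],0]]'

```text
t: 17.1
tcp_pos: [0.5371, -0.0905, 0.0672]
tool_rot: [0.097, 1.569, -0.097]
contact_force: [-4.4, -4.9, 14.5]
opening: 0.144
```

Call:
jog_arm --commands '[[[0,0,0],0],[[0,0,0],0],[[0,0,0],0],[[0,0,0],0],[[0,0,0],0],[[0,0,0],0]]' --claw 5

```text
t: 17.7
tcp_pos: [0.5372, -0.0903, 0.0667]
tool_rot: [0.096, 1.569, -0.096]
contact_force: [0.4, 0.4, 0.7]
opening: 0.586
```

```bash
python3 look.py i 260 190 370 290 220 150 310 250;  python3 - <<'E'
from h import *
print(proj("scene",loc([.537,-.0899,-.1225],[(-28,0,110),(28,-7,110),(28,7,110),(28,7,65),(-28,7,110)])).round(1))
E
```

```text
t 17.7 tcp [ 0.5372 -0.0903  0.0667] yaw 1.448 F [0.41 0.45 0.71] T [-0.02 -0.   -0.03] op 0.586
top f 3.5454545454545454
scene f 4.333333333333333
[[262.1 192. ]
 [250.8 200.5]
 [255.1 201.6]
 [255.8 214.9]
 [264.3 192.5]]
```

View pics/i.png

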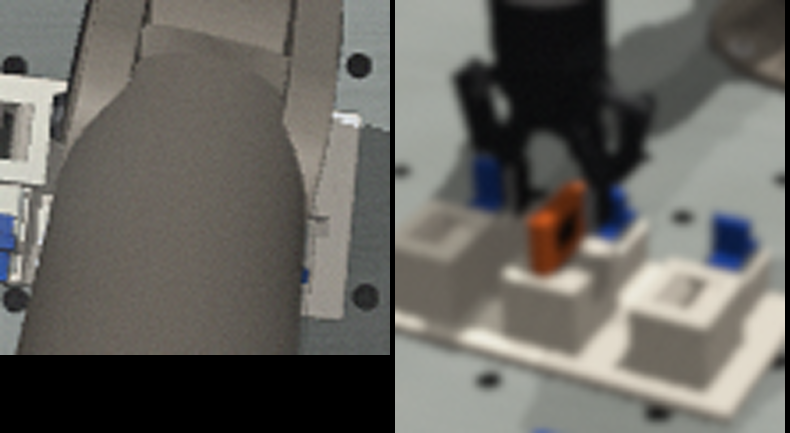

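Call:
jog_arm --commands '[[[0,0,1],0],[[0,0,3],0],[[0,0,6],0],[[0,0,8],0],[[0,0,8],0],[[-3,0.4,8],0],[[-6,0.8,8],0],[[-9,1.1,8],0],[[-9.9,1.3,8],0],[[-9.9,1.3,8],0],[[-9.9,1.3,8],0]]'

```text
t: 18.9
tcp_pos: [0.4392, -0.0773, 0.147]
tool_rot: [0.096, 1.568, -0.096]
contact_force: [-0.6, 0.1, -0.5]
opening: 0.586
```

Call:
jog_arm --commands '[[[0,0,0],0],[[0,0,0],0],[[0,0,0],0],[[0,0,0],0],[[0,0,0],0]]' --claw 0

```text
t: 19.4
tcp_pos: [0.4383, -0.0774, 0.1466]
tool_rot: [0.096, 1.569, -0.097]
contact_force: [-0.6, 0.4, 0.5]
opening: -0.002
```

```bash
python3 look.py j 220 190 370 310 200 130 340 270
```

```text
t 19.4 tcp [ 0.4383 -0.0774  0.1466] yaw 1.4479 F [-0.58  0.43  0.48] T [-0.02 -0.05  0.04] op -0.002
top f 2.6
scene f 2.7857142857142856
```

View pics/j.png

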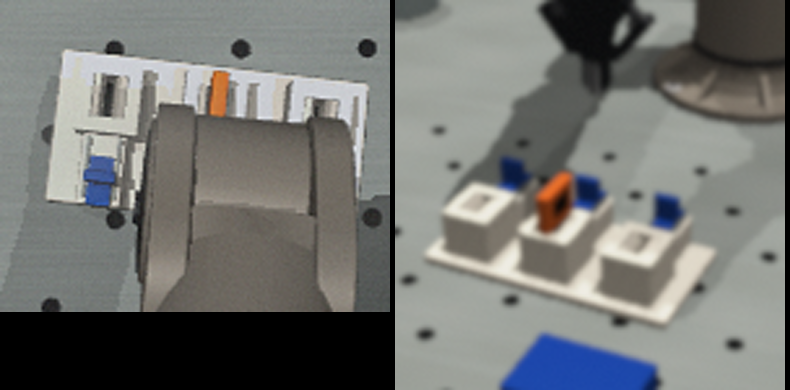

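Call:
jog_arm --commands '[[[0,0,-3],0],[[0,0,-5.5],0],[[0,0,-7.5],0],[[0,0,-8.4],0],[[0,0,-8.4],0],[[0,0,-8.4],0]]'

```text
t: 20.1
tcp_pos: [0.4385, -0.0775, 0.0633]
tool_rot: [0.097, 1.568, -0.097]
contact_force: [1.2, -0.5, 1.1]
opening: 0.001
```

```bash
python3 look.py k 220 190 370 310 230 160 320 250
```

```text
t 20.1 tcp [ 0.4385 -0.0775  0.0633] yaw 1.4477 F [ 1.18 -0.5   1.06] T [-0.   -0.05 -0.01] op 0.001
top f 2.6
scene f 4.333333333333333
```

View pics/k.png

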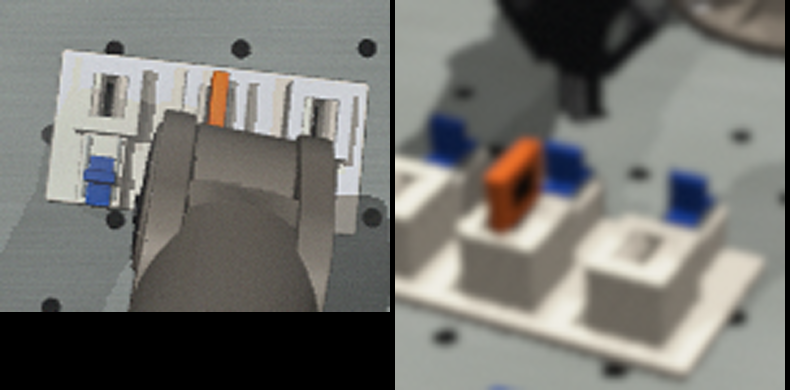

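```bash
python3 - <<'E'
from h import *
print(proj("scene",[[.4385,-.0775,.0633],[.4385,-.0775,.0833],[.4597,-.0803,.068],[.4597,-.0803,.081]]).round(1))
E
```

```text
[[273.3 194.5]
 [273.2 188.9]
 [270.1 196.4]
 [270.  192.7]]
```

Call:
jog_arm --commands '[[[0,0,-0.4],0],[[0,0,-0.8],0],[[0,0,-0.9],0],[[0,0,-0.9],0],[[0,0,-0.9],0]]'

```text
t: 20.7
tcp_pos: [0.4382, -0.0774, 0.0537]
tool_rot: [0.096, 1.569, -0.097]
contact_force: [-0.1, -0.9, 0.6]
opening: -0.002
```

```bash
python3 look.py l 220 190 370 310 250 170 295 215
```

```text
t 20.7 tcp [ 0.4382 -0.0774  0.0537] yaw 1.4479 F [-0.07 -0.85  0.56] T [-0.05 -0.08  0.03] op -0.002
top f 2.6
scene f 8.666666666666666
```

View pics/l.png

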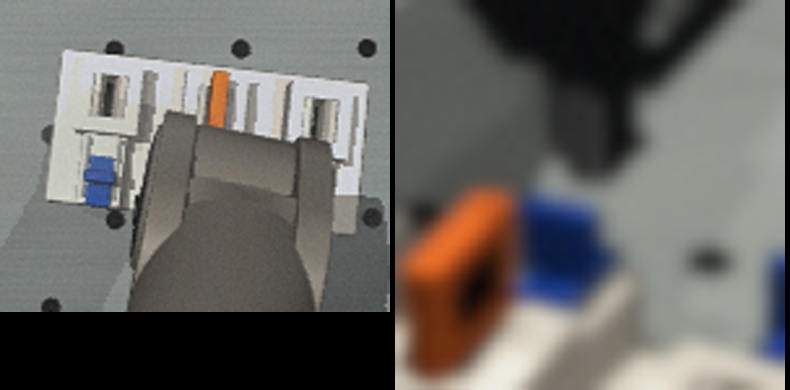

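Call:
jog_arm --commands '[[[0,0,-0.15],0],[[0,0,-0.3],0],[[0,0,-0.3],0]]'

```text
t: 21.1
tcp_pos: [0.4381, -0.0774, 0.0505]
tool_rot: [0.096, 1.569, -0.097]
contact_force: [-0.2, -0.1, -0.0]
opening: 0.001
```

Call:
jog_arm --commands '[[[0,0,-0.15],0],[[0,0,-0.3],0],[[0,0,-0.3],0]]'

```text
t: 21.4
tcp_pos: [0.438, -0.0774, 0.0475]
tool_rot: [0.096, 1.569, -0.097]
contact_force: [0.2, 0.1, -0.1]
opening: -0.004
```

Call:
jog_arm --commands '[[[0.3,-0.04,0],0],[[0.6,-0.07,0],0],[[0.6,-0.07,0],0]]'

```text
t: 21.7
tcp_pos: [0.4448, -0.0781, 0.0478]
tool_rot: [0.096, 1.568, -0.096]
contact_force: [0.2, 0.4, 1.2]
opening: 0.001
```

Call:
jog_arm --commands '[[[0.2,-0.03,0],0],[[0.4,-0.05,0],0],[[0.4,-0.05,0],0]]'

```text
t: 22.0
tcp_pos: [0.4485, -0.0786, 0.0477]
tool_rot: [0.096, 1.569, -0.097]
contact_force: [0.3, -0.9, -0.3]
opening: 0.001
```

Call:
jog_arm --commands '[[[0.2,-0.03,0],0],[[0.4,-0.05,0],0],[[0.4,-0.05,0],0]]'

```text
t: 22.3
tcp_pos: [0.4522, -0.0791, 0.0477]
tool_rot: [0.096, 1.569, -0.097]
contact_force: [-0.5, 1.0, -0.2]
opening: 0.002
```

Call:
jog_arm --commands '[[[0.2,-0.03,0],0],[[0.4,-0.05,0],0],[[0.4,-0.05,0],0]]'

```text
t: 22.6
tcp_pos: [0.4564, -0.0796, 0.0476]
tool_rot: [0.096, 1.569, -0.097]
contact_force: [-1.0, -0.9, -0.8]
opening: -0.003
```

```bash
python3 look.py m 220 190 370 310 250 170 295 215
```

```text
t 22.6 tcp [ 0.4564 -0.0796  0.0476] yaw 1.448 F [-0.99 -0.92 -0.81] T [-0.04  0.17  0.04] op -0.003
top f 2.6
scene f 8.666666666666666
```

View pics/m.png

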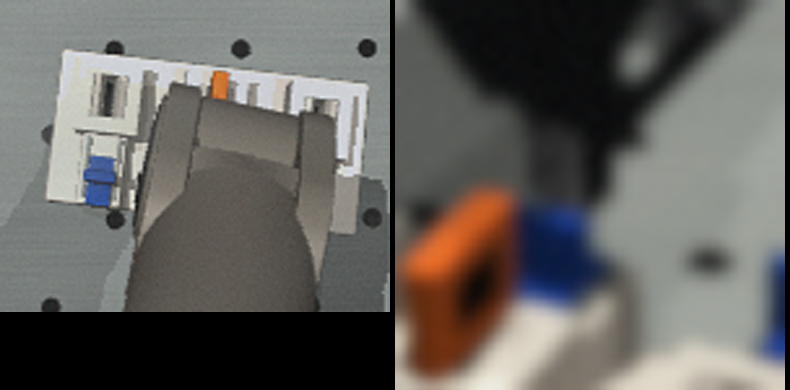

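Call:
jog_arm --commands '[[[0.2,-0.03,0],0],[[0.4,-0.05,0],0],[[0.4,-0.05,0],0]]'

```text
t: 23.0
tcp_pos: [0.4605, -0.0801, 0.0477]
tool_rot: [0.096, 1.569, -0.097]
contact_force: [0.4, -0.5, 0.3]
opening: 0.001
```

Call:
jog_arm --commands '[[[0.2,-0.03,0],0],[[0.4,-0.05,0],0],[[0.4,-0.05,0],0]]'

```text
t: 23.3
tcp_pos: [0.4645, -0.0806, 0.0477]
tool_rot: [0.096, 1.568, -0.097]
contact_force: [0.2, 0.7, 0.1]
opening: -0.002
```

```bash
python3 look.py n 220 190 370 310 250 170 295 215
```

```text
t 23.3 tcp [ 0.4645 -0.0806  0.0477] yaw 1.448 F [0.23 0.65 0.13] T [0.02 0.08 0.06] op -0.002
top f 2.6
scene f 8.666666666666666
```

View pics/n.png

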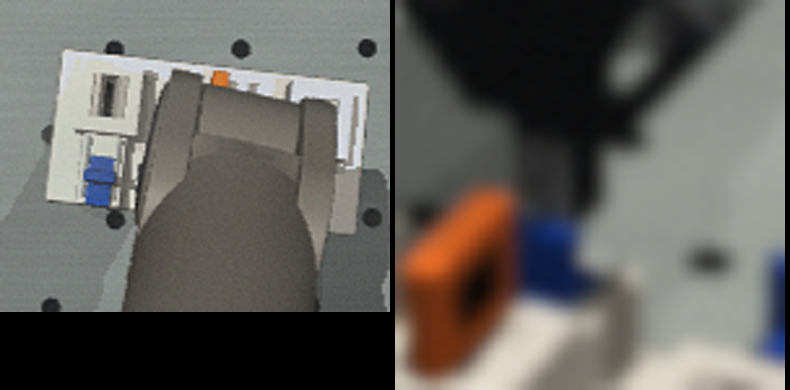

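Call:
jog_arm --commands '[[[0.2,-0.03,0],0],[[0.4,-0.05,0],0],[[0.6,-0.07,0],0],[[0.8,-0.1,0],0]]'

```text
t: 23.8
tcp_pos: [0.4723, -0.0816, 0.0477]
tool_rot: [0.096, 1.569, -0.096]
contact_force: [-3.0, -0.2, 1.8]
opening: -0.003
```

Call:
jog_arm --commands '[[[0.2,-0.03,0],0],[[0.4,-0.05,0],0],[[0.4,-0.05,0],0]]'

```text
t: 24.1
tcp_pos: [0.4751, -0.082, 0.0474]
tool_rot: [0.097, 1.571, -0.096]
contact_force: [-8.7, 2.4, 5.6]
opening: -0.002
```

Call:
jog_arm --commands '[[[0.2,-0.03,0],0],[[0.2,-0.03,0],0]]'

```text
t: 24.3
tcp_pos: [0.4753, -0.082, 0.0471]
tool_rot: [0.097, 1.574, -0.096]
contact_force: [-17.6, 3.5, 12.8]
opening: -0.004
```

```bash
python3 look.py o 220 190 370 310 250 170 295 215
```

```text
t 24.3 tcp [ 0.4753 -0.082   0.0471] yaw 1.4478 F [-17.61   3.47  12.79] T [0.7  3.66 0.03] op -0.004
top f 2.6
scene f 8.666666666666666
```

View pics/o.png

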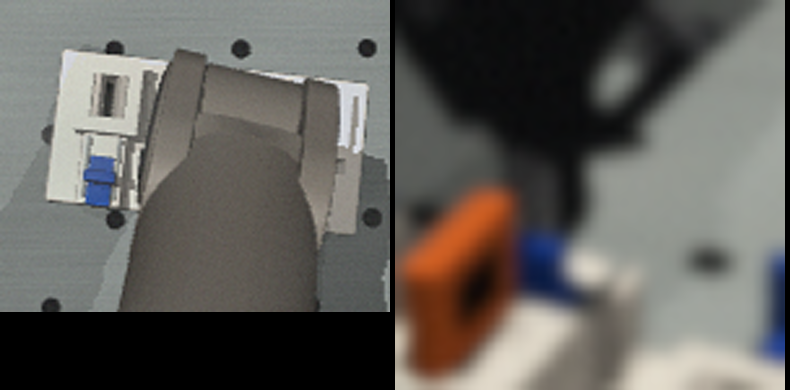

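```bash
python3 - <<'E'
from h import *
for s in(0,15,18,20,22,25):
    print(s,((proj("scene",loc([.537,-.0899,-.1225],[(-68+s,14,81),(-68+s,-14,81),(-68+s,14,53),(-78+s,14,81)]))-[250,170])*8.667+[395,0]).round(0).tolist())
E
```

```text
0 [[592.0, 218.0], [520.0, 201.0], [593.0, 286.0], [604.0, 205.0]]
15 [[572.0, 238.0], [501.0, 221.0], [574.0, 307.0], [585.0, 225.0]]
18 [[568.0, 242.0], [497.0, 225.0], [570.0, 311.0], [581.0, 229.0]]
20 [[566.0, 245.0], [494.0, 228.0], [568.0, 314.0], [579.0, 232.0]]
22 [[563.0, 248.0], [491.0, 231.0], [565.0, 317.0], [576.0, 234.0]]
25 [[559.0, 252.0], [487.0, 235.0], [561.0, 321.0], [572.0, 238.0]]
```

Call:
jog_arm --commands '[[[-1,0.1,0],0],[[-3,0.4,0],0],[[-4,0.5,0],0],[[-4,0.5,3],0],[[-4,0.5,7],0],[[-4,0.5,12],0],[[-4,3,16],0],[[-4,8,16],0],[[-4,13,16],0],[[-4,18,16],0],[[-3,23,16],0],[[-2,28,16],0],[[-2,33,16],0],[[-2,33,16],0],[[-2,33,16],0]]'

```text
t: 25.9
tcp_pos: [0.458, 0.2489, 0.2074]
tool_rot: [0.094, 1.569, -0.095]
contact_force: [0.5, 0.1, -0.1]
opening: 0.002
```

```bash
python3 look.py p 235 200 368 290 210 170 320 250; python3 - <<'E'
from h import *
for c in("top","scene"):
    for q in("tab_left","tab_middle","tab_right","gauge"):
        print(c,q,[(d["uv"],d["conf"]) for d in tip_of(c,q)][:3])
l=lambda L:loc([.537,-.0899,-.1225],L)
for c in("top","scene"): print(c,proj(c,l([(-78,95,68),(-78,0,68),(-53,0,68),(-78,-95,68),(0,0,18)])).round(1).tolist())
E
```

```text
t 25.9 tcp [0.458  0.2489 0.2074] yaw 1.4503 F [ 0.51  0.12 -0.11] T [-0.03  0.01 -0.  ] op 0.002
top f 2.9323308270676693
scene f 3.5454545454545454
top tab_left [([255.7, 257.7], 0.44)]
top tab_middle [([296.6, 251.7], 0.46)]
top tab_right [([341.3, 270.8], 0.5)]
top gauge [([297.5, 234.6], 0.57)]
scene tab_left [([299.0, 198.9], 0.64)]
scene tab_middle [([265.8, 204.3], 0.4), ([385.8, 246.1], 0.32)]
scene tab_right [([242.0, 187.1], 0.39)]
scene gauge [([261.1, 224.0], 0.56)]
top [[257.8, 259.9], [298.7, 264.6], [299.9, 253.7], [339.8, 269.2], [301.0, 233.0]]
scene [[298.5, 203.2], [270.1, 196.4], [266.4, 200.2], [243.3, 189.9], [258.8, 222.8]]
```

View pics/p.png

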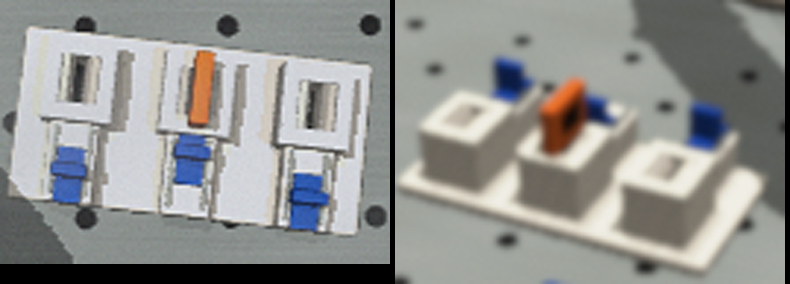

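```bash
python3 - <<'E'
from h import *
for n in("top0","p_top_raw"):
    im=cv2.imread(f"pics/{n}.png")
    hsv=cv2.cvtColor(im,cv2.COLOR_BGR2HSV); m=cv2.inRange(hsv,(105,130,60),(130,255,255)); m[:210]=0
    k,l,s,c=cv2.connectedComponentsWithStats(m)
    print(n,[(s[i].tolist(),c[i].round(2).tolist()) for i in range(1,k) if s[i][4]>30])
a=cv2.imread("pics/p_top_raw.png")[200:290,235:368];cv2.imwrite("pics/p2.png",cv2.resize(a,None,fx=6,fy=6,interpolation=2))
E
```

```text
top0 [([252, 250, 12, 10, 81], [258.14, 254.88]), ([293, 255, 12, 19, 179], [298.31, 263.81]), ([334, 259, 13, 20, 182], [338.9, 268.24]), ([253, 260, 9, 9, 71], [257.1, 264.38])]
p_top_raw [([294, 246, 12, 17, 146], [299.31, 253.98]), ([252, 250, 12, 10, 82], [258.12, 254.93]), ([334, 259, 13, 20, 186], [338.94, 268.21]), ([253, 260, 9, 9, 72], [257.04, 264.38])]
```

View pics/p2.png

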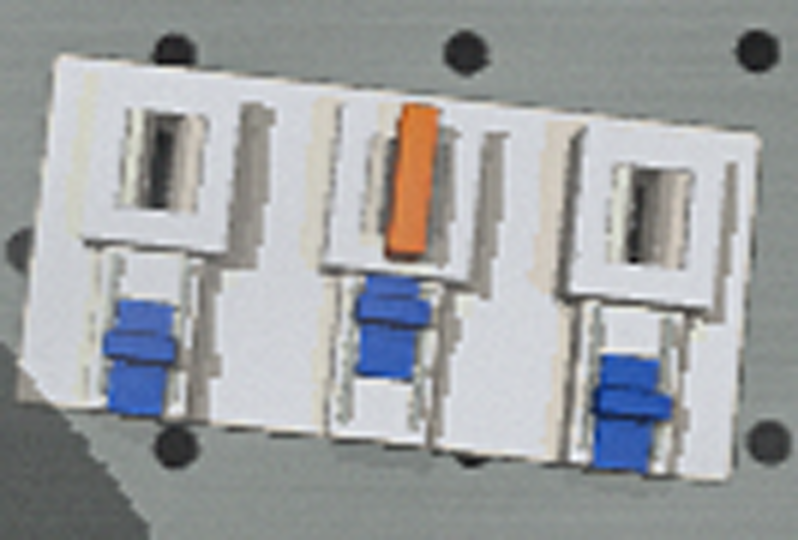

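```bash
python3 -c "
from cell import *
print(close_job())"
```

```text
the job is handed in; nothing more can be done
None
```

The feeler blade is standing fully home in the middle bay, which by feel is the good one, and that bay's blue slide is pushed home. I handed the job in with the clock at about 26 s; no verdict was reported.

- **Left bay (jammed):** the blade stopped about 32 mm down. The measured force reached about 28 N, over the 25 N guideline but under the 45 N limit, before I pulled back.
- **Middle bay (good):** resistance rose to roughly 6–7 N and then stayed steady. The shoulders seated at the expected height. The peak is slightly below the stated 7–14 N range. It also fell to about 1.5 N in readings taken at rest over the last 10 mm. It was still far above the dead bay's 1.5 N limit while passing the pad, with about 5 N of sideways push.
- **Right bay:** not tested. I took it to be the dead one, by elimination.
- **Slide:** the middle slide came to a hard stop at about 18 N. In the top view it had moved about 10.5–10.8 pixels, where full travel would be about 10.9 (24–25 mm).

The last pictures showed the blade upright and seated, the left and right slides where they started, and the arm clear of everything. I did not measure the rack, dish, bottle or tip box at the end, but nothing in the force readings suggested the arm touched them.

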